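# Rack the last tasting cup rim-down in the wash basket

## Task

One used tasting cup is still lying on its side on the ribbed rubber mat. Put it into any free compartment of the blue wash basket, upside down with its rim flat on the basket's floor like the others. Set it down rather than dropping it, and leave the cups already racked standing in their places.

Things in the scene. Friction and masses are not known exactly. Their poses are not given: they have to be found in the camera images.
- cup_centre (a point): The cup to rack: white straight tumbler, no handle, 64 mm outside diameter, 90 mm tall, wall 4 mm, base 6 mm, 0.2 kg. This point is its centre, on its axis, 45 mm from base and rim. Its z axis runs from the base to the open mouth. At the start it lies on its side on the mat, z level, mouth pointing away from the robot (up to 40 degrees either side of world x), axis about 39 mm above the table.
- mat: Black rubber draining mat fixed to the table, 300 mm (its x) by 222 mm (its y), 4 mm thick with ribs along x to 8 mm height, every 24 mm. Origin at the centre of its underside.
- basket: Blue plastic wash basket fixed to the table, 350 x 350 mm outside, walls to 75 mm above the table. Origin at the centre of its underside, z up, sides along its x and y; its -x side is towards the robot. 3 mm dividers rise to 46 mm above the table and make 4 x 4 square compartments, 82 mm wide inside.
- basket_floor (a point): Centre of the basket's inner floor, 18 mm above the table, axes as basket. The compartments' centres lie at x and y = -127.5, -42.5, 42.5 and 127.5 mm from here. The two rows towards the robot (x = -127.5 and -42.5) are empty; the row x = 42.5 holds one cup, at y = 127.5; the row x = 127.5 is full.
- racked0: Cup already racked upside down (64 mm wide, 90 mm tall, loose) at basket x = 127.5, y = -127.5 mm. Origin at the centre of its rim, which is down on the basket's floor; z up.
- racked1: The same, at basket x = 127.5, y = -42.5 mm.
- racked2: The same, at basket x = 127.5, y = 42.5 mm.
- racked3: The same, at basket x = 127.5, y = 127.5 mm.
- racked4: The same, at basket x = 42.5, y = 127.5 mm.
Things that resemble listed ones, but are neither listed nor needed, are in the scene too. What is shaped like the part that bears cup_centre but orange or turquoise is not meant.

How it is judged:
At the end, for the whole second after the job is handed in: The cup stands upside down (within 6 degrees) inside the basket, in one compartment with its rim on the basket's floor (its centre 63 mm, within 5 mm, above the basket's origin), released and at rest (angle between cup_centre's own z axis and vertical above 3.03 rad and z of cup_centre in the frame of basket between 0.058 and 0.068 m and x of cup_centre in the frame of basket between -0.165 and 0.165 m and y of cup_centre in the frame of basket between -0.165 and 0.165 m and linear speed of cup below 0.02 m/s and contact force between the fingers and cup below 0.1 N); the robot touches nothing.
It fails at once if the cup is dropped: it falls free of the gripper faster than 0.6 m/s (about 18 mm of fall) (linear speed of cup above 0.6 m/s and contact force between the fingers and cup below 0.05 N).
It fails at once if a racked cup is tipped over or moved more than 25 mm (distance of any of racked0, racked1, racked2, racked3, racked4 from where it was at the start of the episode above 0.025 m or angle between any of racked0, racked1, racked2, racked3, racked4's own z axis and vertical above 0.4 rad).
It also fails if it takes over 45 s, if anything falls off the work surface, if the arm or the gripper's body presses on something with over 40 N, if the wrist force passes 120 N, or if a joint passes its speed limit or range.

## Robot

A 6-joint arm with a two-finger parallel gripper is mounted at the origin on the work surface. World frame = base frame: x ahead of the robot, y to its left, z up, the work surface at z = 0. Lengths are in m, angles in rad, forces in N, time in s.
With the tool pointing down it reaches from about 0.225 to 0.875 m from the base axis. Payload 3.4 kg.
Tool frame: the origin (TCP) lies between the finger pads; the fingertips stand 14 mm ahead of it and the grasp point (between the pads) lies 5 mm behind it; z points along the fingers, y is the line along which they close (so a half turn about z gives the same grasp; the last joint's range is limited). The gripper opens to 85 mm and grips with 20 to 120 N. Pads are 22 mm wide; open, the fingers measure 114 mm over their backs; the gripper's body (76 mm by 85 mm) begins 54 mm behind the grasp point. The pads swing forward as they close: fully open they stand 13 mm farther back than shut.
Start: joints at [-1.339, 0.276, 1.505, -0, 1.361, -0.121], TCP at [0.199, -0.54, 0.245] pointing down, gripper open.
Joint ranges: [-2.89, 2.89], [-0.75, 2.08], [0.22, 2.7], [-1.18, 4.32], [0.11, 2.71], [-2.7, 2.7]. Speed limits (rad/s): [2.57, 2.57, 3.14, 3.14, 3.14, 3.14].

## Interface

Orientations are given as a rotation vector (axis times angle).
In Python, from station import bot gives the robot as it stands.
- The arm moves only by the tool move_arm, never from a script. Its argument "steps" is one flat list of numbers, 6 for each row, row after row: the shift along the tool's x, y, z in cm, then the turn, a rotation vector about the tool's x, y, z in degrees. A call has 1 to 10 rows; each row is the pose to reach, as a shift and turn from the pose commanded when the call began, along the tool's axes at that moment; what a row does not reach only later rows make up. A row lasts 1/10 s, in which the tool goes at most 50 mm and 8.59 degrees, less where a joint would pass 70% of its speed; a pose out of reach is approached as far as the arm can. A call with a gripper value outside its range is refused whole. "hand" is the closure in counts, from 0 (fully open) to 255 (shut), set as the call begins (left out, the last holds). The fingers move at their own pace and stop on an object; the grip force is fixed at half the most. Time passes only in rows, so rows that repeat a pose let the fingers close. It gives the time, the measured TCP pose, the force, the opening and the grip force at its end, in the units of the state.
- bot.get_state(): the state, without advancing time (a new reading comes with each control period).
- bot.camera(name): name is "side" or "top" or "wrist"; returns the picture (480x640x3 uint8, red, green, blue); there is no depth.
- bot.camera_info(name): a dict with "vfov" (degrees; the focal length in pixels is half the picture's height over the tangent of half this angle, whatever the lens; pixels are square), "cx", "cy" (the principal point, pixels), "D" ([k1, k2, p1, p2, k3] as OpenCV has them; the pictures are not rectified), "view" (4x4, takes a point from world to camera coordinates). Camera axes: x right, y up, looking along -z (the intrinsics and any distortion apply to the point x, -y, -z); pixel columns grow to the right and rows downward; lengths in m; the calibration is good to about 2 mm. A picture is of the moment at which its call begins: read the wrist's pose just before it. camera_info takes no time and is no camera call; for the wrist camera it gives the pose at the moment of the call.
- bot.job_done(): hands the job in; it is judged then, once.
Trained networks look in the newest picture that a camera, given by its name, has taken for a name from the list of things; names that differ only in an ending like _2 or _b are one class to them, and where a whole thing is asked for, a point or a joint stands for the part that bears it (a point fixed in the world has none). Each returns a list of dicts, best first, with "conf" (0 to 1); they miss things now and then, are a little off and sometimes report something else, mostly with a low value. They report only what shows in the picture. A call takes as long as a camera call. They do not tell look-alikes from the thing itself.
- bot.look_for(target, camera): "location" ([x, y, z] in m, in world coordinates, good to about 4 mm: the middle of the surface that is visible of it).
- bot.cut_out(target, camera): "mask" (480x640 bool, what is visible of it).
The state is a dict: "clock": time; "q": joint angles; "joint_velocities": joint speeds; "tau": joint torques, N m; "ee_pos": TCP position; "tcp_rot": TCP orientation; "force": force on the tool from outside, world axes, zero at the start; "moment": the same for the moment, N m; "opening": finger opening in m; "finger_force": force on a finger pad.
Only numpy, scipy, OpenCV 4.12 (cv2) and the standard library are available. Lean on these libraries where they do the work, as an engineer would, in place of code of your own. Each camera call takes 0.05 s, during which the arm holds its last target. There are 200 camera calls.

## Working session

There is one attempt and no reset: what is moved stays moved. The work goes in short steps, Python scripts to look and compute and a tool call to move; the robot and the scene stay as the last step left them, time stands still between calls to the robot, and variables do not carry over. Pictures are saved under pics/ and viewed, at most 10 in all, crops included, and the job is handed in when it is done.

Besides the shell and the picture viewer there is one more tool, called after "Call:" by a JSON object that holds its "api" and its "payload". move_arm: Moves the arm, as the interface text tells. Its arguments: {"type":"object","properties":{"steps":{"type":"array"},"hand":{"type":"number"}},"required":["steps"]}

```bash
mkdir -p pics; ls; python3 - <<'E'
from station import bot
import cv2,numpy as np
np.set_printoptions(precision=4,suppress=True)
ims=[]
for c in("top","side"):
    im=bot.camera(c);cv2.imwrite(f"pics/{c}0.png",im[:,:,::-1]);
    i=bot.camera_info(c);print(c,i["vfov"],i["cx"],i["cy"],i["D"],np.array(i["view"]))
    for t in("cup_centre","mat","basket","racked4"):
        print(c,t,[(np.round(d["location"],3),round(d["conf"],2)) for d in bot.look_for(t,c)])
print(bot.get_state())
E
```

```text
pics
top 53.36884557946636 313.5715578789583 243.17054144471047 [-0.0293  0.      0.      0.      0.    ] [[ 0.0198 -0.9998 -0.009  -0.0423]
 [ 0.9982  0.0192  0.0567 -0.4725]
 [-0.0565 -0.0101  0.9983 -1.0261]
 [ 0.      0.      0.      1.    ]]
top cup_centre [(array([ 0.354, -0.431,  0.058]), 0.88), (array([ 0.264, -0.216,  0.056]), 0.82), (array([ 0.559, -0.191,  0.068]), 0.65), (array([0.677, 0.063, 0.112]), 0.59), (array([ 0.481, -0.48 ,  0.06 ]), 0.55)]
top mat [(array([ 0.545, -0.21 ,  0.003]), 0.65)]
top basket [(array([0.535, 0.203, 0.016]), 0.82)]
top racked4 [(array([0.693, 0.314, 0.109]), 0.91), (array([0.678, 0.151, 0.111]), 0.89), (array([0.679, 0.064, 0.111]), 0.78), (array([0.681, 0.234, 0.107]), 0.78), (array([0.599, 0.316, 0.107]), 0.77)]
side 57.12749527513864 318.4669340169211 239.53541960159265 [-0.1075  0.      0.      0.      0.    ] [[-0.899  -0.4374 -0.0234  0.4291]
 [ 0.2187 -0.4946  0.8412 -0.1664]
 [-0.3795  0.751   0.5403 -0.9558]
 [ 0.      0.      0.      1.    ]]
side cup_centre [(array([ 0.351, -0.416,  0.046]), 0.97), (array([ 0.549, -0.176,  0.053]), 0.73), (array([ 0.476, -0.462,  0.045]), 0.64)]
side mat [(array([ 0.513, -0.176, -0.   ]), 0.88)]
side basket [(array([0.516, 0.222, 0.029]), 0.97)]
side racked4 [(array([0.666, 0.087, 0.091]), 0.97), (array([0.682, 0.34 , 0.096]), 0.91), (array([0.674, 0.255, 0.097]), 0.9)]
{'clock': 0.5, 'q': array([-1.339 ,  0.2759,  1.505 , -0.    ,  1.3607, -0.121 ]), 'joint_velocities': array([ 0.0001, -0.0003, -0.0014, -0.0003,  0.0003, -0.0002]), 'tau': array([ -0.0015, -41.626 , -24.5878,  -0.0002,   0.0014,  -0.    ]), 'ee_pos': array([ 0.1987, -0.5396,  0.2453]), 'tcp_rot': array([-3.0928, -0.5513,  0.    ]), 'force': array([-0.6366, -1.1598, -0.4385]), 'moment': array([ 0.0251, -0.0281, -0.06  ]), 'finger_force': 0.0, 'opening': 0.08582240711499325}
```

View pics/top0.png

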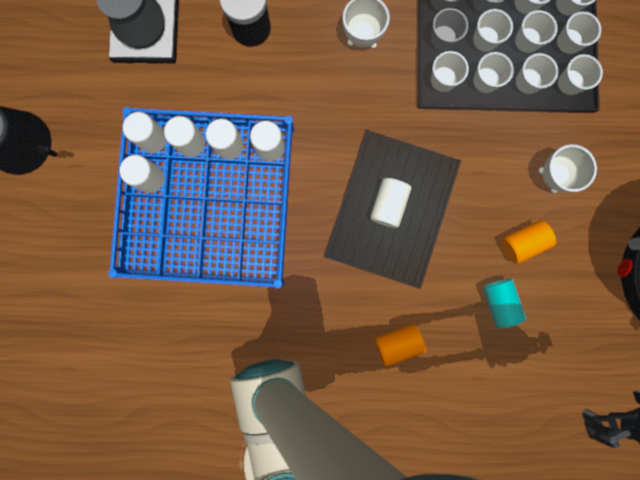

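View pics/side0.png

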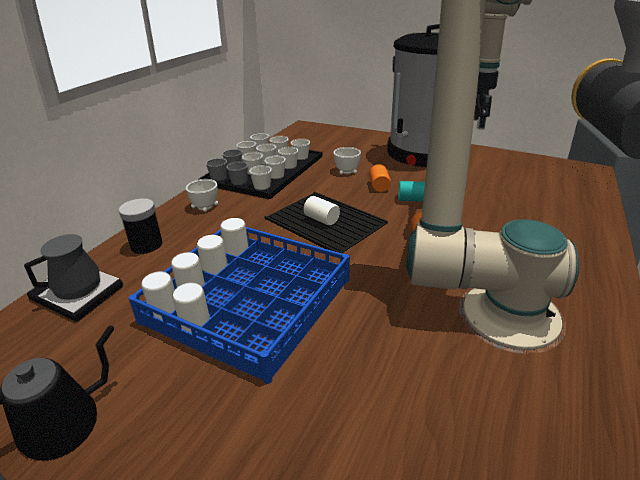

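The white cup lies on the mat at about (391,203) in the top view, with its axis tilted slightly right of up. The basket's rim corners are at about (125,108), (293,118), (280,287) and (112,275), and its two near rows are empty. Next I fit silhouettes to get the poses.

```bash
cat > h.py <<'E'
import numpy as np,cv2
from station import bot
from scipy.optimize import minimize
np.set_printoptions(precision=4,suppress=True)
def proj(P,i):
    V=np.array(i["view"]);p=P@V[:3,:3].T+V[:3,3];p=p*[1,-1,-1]
    f=240/np.tan(np.radians(i["vfov"])/2);K=np.array([[f,0,i["cx"]],[0,f,i["cy"]],[0,0,1.]])
    return cv2.projectPoints(p,np.zeros(3),np.zeros(3),K,np.array(i["D"]))[0][:,0]
def cyl(x,y,z,yaw):
    t=np.linspace(0,2*np.pi,40);c=[np.cos(yaw),np.sin(yaw),0]
    n=np.array([-np.sin(yaw),np.cos(yaw),0]);u=np.array([0,0,1.])
    r=.032*(np.cos(t)[:,None]*n+np.sin(t)[:,None]*u)
    return np.array([x,y,z])+np.vstack([r+.045*np.array(c),r-.045*np.array(c)])
def box(x,y,yaw):
    c,s=np.cos(yaw),np.sin(yaw)
    return np.array([[x+.175*(a*c-b*s),y+.175*(a*s+b*c),z] for a in(-1,1) for b in(-1,1) for z in(0,.075)])
def hullmask(P,i):
    m=np.zeros((480*4,640*4),np.uint8)
    cv2.fillConvexPoly(m,cv2.convexHull(((proj(P,i)+.5)*4).astype(np.int32)),255)
    return cv2.resize(m,(640,480),interpolation=cv2.INTER_AREA)/255.
def fit(model,masks,x0,step):
    def cost(p): return sum(np.abs(hullmask(model(*p),i)-m).sum()/m.sum() for m,i in masks)
    sim=np.array([x0]+[np.array(x0)+np.eye(len(x0))[k]*step[k] for k in range(len(x0))])
    r=minimize(cost,x0,method="Nelder-Mead",options=dict(initial_simplex=sim,xatol=1e-4,fatol=1e-5,maxiter=400));return r.x,r.fun
def hull(m):
    n,l,s,_=cv2.connectedComponentsWithStats(m.astype(np.uint8));k=1+np.argmax(s[1:,4])
    o=np.zeros(m.shape,np.uint8);cv2.fillConvexPoly(o,cv2.convexHull(np.argwhere(l==k)[:,::-1].astype(np.int32)),1);return o.astype(float)
E
python3 - <<'E'
from h import *
C=[];B=[]
for c in("top","side"):
    im=bot.camera(c);i=bot.camera_info(c)
    ds=bot.cut_out("cup_centre",c)
    ref=proj(np.array([[.553,-.185,.039]]),i)[0]
    for d in ds:
        m=np.array(d["mask"]);ce=np.argwhere(m).mean(0)[::-1]
        if np.hypot(*(ce-ref))<20: C.append((c,m.astype(float),i));print(c,d["conf"],ce,m.sum());break
    h=cv2.cvtColor(im,cv2.COLOR_RGB2HSV)
    b=cv2.morphologyEx(((h[...,0]>100)&(h[...,0]<125)&(h[...,1]>140)&(h[...,2]>50)).astype(np.uint8),cv2.MORPH_CLOSE,np.ones((9,9)))
    B.append((c,hull(b),i))
for sel in(("top",),("side",),("top","side")):
    m=[(a,i) for c,a,i in C if c in sel]
    if m: print(sel,"cup",fit(lambda x,y,a:cyl(x,y,.039,a),m,[.553,-.185,-.35],[.02,.02,.2]))
    print("basket",fit(box,[(a,i) for c,a,i in B if c in sel],[.52,.21,-.07],[.02,.02,.1]))
E
```

```text
top 0.77 [390.3642 202.9461] 1392
side 0.63 [328.1178 224.6868] 3158
('top',) cup (array([ 0.5596, -0.1947, -0.2833]), np.float64(0.040582037412666215))
basket (array([ 0.5622,  0.2044, -0.0402]), np.float64(0.028918804208273658))
('side',) cup (array([ 0.5951, -0.1083, -0.2964]), np.float64(0.7584447838666816))
basket (array([ 0.5613,  0.2042, -0.0417]), np.float64(0.045556296578287775))
('top', 'side') cup (array([ 0.5593, -0.1945, -0.2803]), np.float64(1.2523888588433123))
basket (array([ 0.5616,  0.2044, -0.0404]), np.float64(0.07493531415935807))
```

```bash
cat > g.py <<'E'
from h import *
from scipy.spatial.transform import Rotation as Rn
def tool(yaw,tilt):  # tool x outward along yaw, tilted: z leans to +x by tilt(deg)
    x=np.array([np.cos(yaw),np.sin(yaw),0]);z=np.array([0,0,-1.]);y=np.cross(z,x)
    return Rn.from_matrix(np.c_[x,y,z])*Rn.from_euler("y",tilt,degrees=True)
def go(p,R,s=None):
    s=s or bot.get_state();R0=Rn.from_rotvec(s["tcp_rot"])
    print("shift cm",R0.inv().apply(np.array(p)-s["ee_pos"])*100,"turn",np.degrees((R0.inv()*R).as_rotvec()))
E
python3 - <<'E'
from g import *
go([.44,-.16,.2],tool(-.283,45))
E
```

```text
shift cm [ 35.7605 -27.2872   4.5323] turn [-14.2856  43.4399  34.5154]
```

Call:
{"api": "move_arm", "payload": {"steps": [35.8, -27.3, 4.5, -14.3, 43.4, 34.5, 35.8, -27.3, 4.5, -14.3, 43.4, 34.5, 35.8, -27.3, 4.5, -14.3, 43.4, 34.5, 35.8, -27.3, 4.5, -14.3, 43.4, 34.5, 35.8, -27.3, 4.5, -14.3, 43.4, 34.5, 35.8, -27.3, 4.5, -14.3, 43.4, 34.5, 35.8, -27.3, 4.5, -14.3, 43.4, 34.5, 35.8, -27.3, 4.5, -14.3, 43.4, 34.5, 35.8, -27.3, 4.5, -14.3, 43.4, 34.5, 35.8, -27.3, 4.5, -14.3, 43.4, 34.5], "hand": 0}}

```text
clock: 1.7
ee_pos: [0.4407, -0.1557, 0.2001]
tcp_rot: [2.782, -0.389, 1.152]
force: [0.1, -0.9, -0.2]
opening: 0.0854
finger_force: 0.0
```

```bash
python3 - <<'E'
from g import *
s=bot.get_state();print(s["clock"],s["q"],s["ee_pos"])
go([.44,-.16,.2],tool(-.283,45))
i=bot.camera_info("wrist");im=bot.camera("wrist")
d=bot.cut_out("cup_centre","wrist");o=im.copy()
for k in d:
    m=np.array(k["mask"]);print(k["conf"],m.sum(),np.argwhere(m).mean(0)[::-1])
for P in(cyl(.5596,-.1947,.039,-.283),):
    for u,v in proj(P,i): cv2.circle(o,(int(round(u)),int(round(v))),1,(255,0,0),-1)
cv2.imwrite("pics/w1.png",o[:,:,::-1])
E
```

```text
1.7 [-0.7293 -0.1242  2.3814  1.1336  0.3475  0.1312] [ 0.4407 -0.1557  0.2001]
shift cm [0.0306 0.4325 0.0439] turn [-0.2214  0.0262  0.1937]
0.97 7569 [324.8001 232.0538]
0.82 4095 [616.6127 236.5175]
0.59 1533 [626.1911 355.3451]
```

View pics/w1.png

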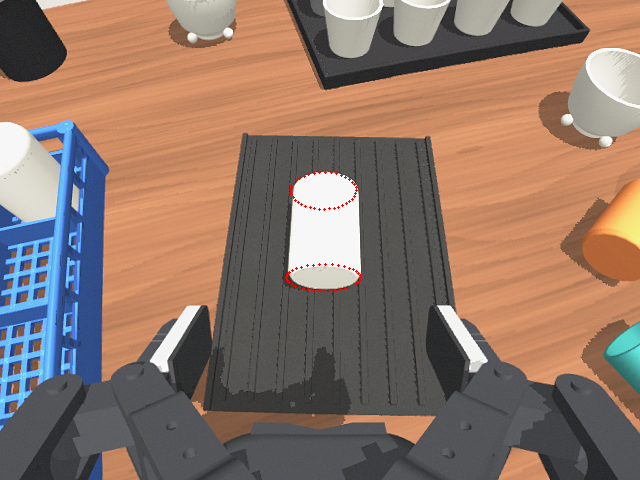

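The base disc faces us, and the projected model matches the cup at (324,232), so the estimate holds. Now I approach along the tool axis.

```bash
cat >> g.py <<'E'
cup=np.array([.5596,-.1947,.039]);ax=np.array([np.cos(-.283),np.sin(-.283),0])
G=cup-.018*ax;Rg=tool(-.283,45);zt=Rg.apply([0,0,1])
E
python3 - <<'E'
from g import *
for k in(-.08,0): go(G+zt*(.005+k),Rg)
E
```

```text
shift cm [-3.8309  0.434  11.4417] turn [-0.2924  0.053   0.3106]
shift cm [-3.8236  0.4748 19.4416] turn [-0.2924  0.053   0.3106]
```

Call:
{"api": "move_arm", "payload": {"steps": [-1.3, 0, 4, 0, 0, 0, -2.6, 0, 8, 0, 0, 0, -3.8, 0, 11.4, 0, 0, 0, -3.8, 0, 11.4, 0, 0, 0, -3.8, 0, 11.4, 0, 0, 0, -3.8, 0, 11.4, 0, 0, 0]}}

```text
clock: 2.4
ee_pos: [0.4924, -0.1774, 0.0937]
tcp_rot: [2.774, -0.397, 1.152]
force: [0.6, 0.3, 1.9]
opening: 0.0854
finger_force: 0.0
```

```bash
python3 - <<'E'
from g import *
s=bot.get_state();print(s["clock"],s["q"],s["ee_pos"])
for k in(-.08,0): go(G+zt*(.005+k),Rg)
E
```

```text
2.4 [-0.6524  0.2354  2.4776  2.4558  0.4105 -1.1936] [ 0.4924 -0.1774  0.0937]
shift cm [-0.2337 -0.2163 -0.001 ] turn [ 0.194  -0.1174 -0.0039]
shift cm [-0.2501 -0.2434  7.999 ] turn [ 0.194  -0.1174 -0.0039]
```

Call:
{"api": "move_arm", "payload": {"steps": [-0.2, -0.2, 2, 0, 0, 0, -0.2, -0.2, 4, 0, 0, 0, -0.2, -0.2, 5.5, 0, 0, 0, -0.2, -0.2, 7, 0, 0, 0, -0.2, -0.2, 8, 0, 0, 0, -0.2, -0.2, 8, 0, 0, 0, -0.2, -0.2, 8, 0, 0, 0, -0.2, -0.2, 8, 0, 0, 0]}}

```text
clock: 3.2
ee_pos: [0.5449, -0.188, 0.0361]
tcp_rot: [2.779, -0.396, 1.152]
force: [-0.1, -0.4, -1.0]
opening: 0.0855
finger_force: 0.0
```

```bash
python3 - <<'E'
from g import *
s=bot.get_state();print(s["clock"],s["q"],s["ee_pos"],s["force"])
go(G+zt*.005,Rg)
i=bot.camera_info("wrist");o=bot.camera("wrist")
for u,v in proj(cyl(.5596,-.1947,.039,-.283),i): cv2.circle(o,(int(round(u)),int(round(v))),1,(255,0,0),-1)
cv2.imwrite("pics/w2.png",o[:,:,::-1])
E
```

```text
3.2 [-0.5823  0.4417  2.4338  2.7202  0.536  -1.4177] [ 0.5449 -0.188   0.0361] [-0.1052 -0.4124 -1.0013]
shift cm [0.0586 0.2304 0.1549] turn [-0.0218 -0.0176 -0.0028]
```

View pics/w2.png

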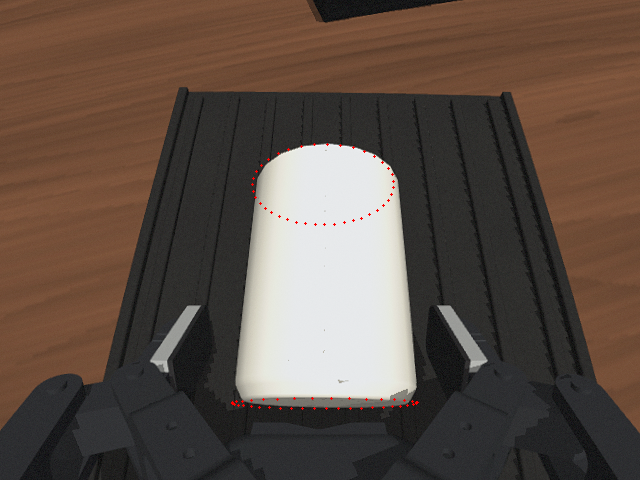

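The cup is centred between the pads: its middle is at column 325 and the pads' at 322. Closing now.

Call:
{"api": "move_arm", "payload": {"steps": [0, 0, 0, 0, 0, 0, 0, 0, 0, 0, 0, 0, 0, 0, 0, 0, 0, 0, 0, 0, 0, 0, 0, 0, 0, 0, 0, 0, 0, 0, 0, 0, 0, 0, 0, 0, 0, 0, 0, 0, 0, 0, 0, 0, 0, 0, 0, 0], "hand": 255}}

```text
clock: 4.05
ee_pos: [0.5455, -0.1878, 0.0368]
tcp_rot: [2.778, -0.396, 1.154]
force: [-2.4, -0.3, 5.6]
opening: 0.0633
finger_force: 64.3
```

```bash
python3 - <<'E'
from g import *
s=bot.get_state();print(s["q"],s["ee_pos"],s["force"],s["opening"],s["finger_force"])
p=s["ee_pos"]
go([.542,-.188,.12],Rg)
go([.44,-.16,.26],Rg)
go([.44,-.16,.26],tool(-.283,20))
E
```

```text
[-0.5814  0.4412  2.4337  2.7211  0.5374 -1.4177] [ 0.5455 -0.1878  0.0368] [-2.4437 -0.3129  5.5885] 0.06332029946700905 64.34474363923073
shift cm [ 5.6661  0.1105 -6.1023] turn [-0.0335 -0.129  -0.0069]
shift cm [  8.1263   0.2597 -23.4749] turn [-0.0335 -0.129  -0.0069]
shift cm [  8.1263   0.2597 -23.4749] turn [ -0.0344 -25.129    0.0005]
```

Call:
{"api": "move_arm", "payload": {"steps": [1.5, 0, -1.6, 0, 0, 0, 3.5, 0, -3.8, 0, 0, 0, 5.7, 0, -6.1, 0, 0, 0, 6.3, 0, -10, 0, -2, 0, 6.9, 0, -14, 0, -6, 0, 7.5, 0, -18, 0, -12, 0, 8.1, 0.2, -21, 0, -18, 0, 8.1, 0.2, -23.5, 0, -25, 0, 8.1, 0.2, -23.5, 0, -25, 0, 8.1, 0.2, -23.5, 0, -25, 0]}}

```text
clock: 5.05
ee_pos: [0.5286, -0.1276, 0.1881]
tcp_rot: [-2.912, 0.307, -0.996]
force: [1.3, 1.4, -2.6]
opening: 0.0634
finger_force: 66.9
```

```bash
cat >> g.py <<'E'
def inb(p,yaw=-.0405,o=(.5616,.2044)): c,s=np.cos(yaw),np.sin(yaw);return np.array([o[0]+c*p[0]-s*p[1],o[1]+s*p[0]+c*p[1]])
E
python3 - <<'E'
from g import *
s=bot.get_state();print(s["q"],s["ee_pos"],s["force"],s["opening"],s["finger_force"])
t=inb([-.0425,-.0425]);print(t,np.arctan2(t[1],t[0]))
go([.46,-.1,.28],tool(-.2,-20))
go([t[0],t[1],.25],tool(.3,-45))
E
```

```text
[-0.5751  0.0452  2.1668  0.7778  0.4685  0.5827] [ 0.5286 -0.1276  0.1881] [ 1.2501  1.4401 -2.6435] 0.06343973909594078 66.92643865942955
[0.5174 0.1637] 0.3063387470667149
shift cm [ -0.3391  -2.5303 -11.5121] turn [ -6.7256 -57.0725   0.5915]
shift cm [ -3.0478 -28.9997  -6.1137] turn [ -8.7446 -81.9662 -29.0905]
```

Call:
{"api": "move_arm", "payload": {"steps": [0, 0, -4, -1, -6, 0, 0, -1, -8, -2, -14, 0, -0.3, -2.5, -11.5, -3, -22, 0, -0.3, -2.5, -11.5, -4, -30, 0, -0.3, -2.5, -11.5, -5, -38, 0, -0.3, -2.5, -11.5, -6, -46, 0, -0.3, -2.5, -11.5, -6.7, -54, 0.5, -0.3, -2.5, -11.5, -6.7, -57, 0.6, -0.3, -2.5, -11.5, -6.7, -57, 0.6, -0.3, -2.5, -11.5, -6.7, -57, 0.6]}}

```text
clock: 6.05
ee_pos: [0.4614, -0.1012, 0.2798]
tcp_rot: [-3.047, 0.307, 0.528]
force: [-0.2, -0.6, -2.9]
opening: 0.0632
finger_force: 66.9
```

```bash
python3 - <<'E'
from g import *
s=bot.get_state();print(s["q"],s["ee_pos"],s["force"],s["opening"],s["finger_force"])
t=inb([-.0425,-.0425])
go([.46,-.1,.28],tool(-.2,-20))
go([t[0],t[1],.25],tool(.3,-45))
i=bot.camera_info("side");im=bot.camera("side");cv2.imwrite("pics/s2.png",im[:,:,::-1])
E
```

```text
[-0.3306  0.2917  1.4472 -0.0444  1.743   1.4412] [ 0.4614 -0.1012  0.2798] [-0.1905 -0.5884 -2.8522] 0.06321165751119116 66.94871596992016
shift cm [-0.1547 -0.0898  0.0363] turn [-0.006  -0.3364 -0.0644]
shift cm [  1.1907 -27.0717   2.7332] turn [-15.4651 -24.7965 -24.4632]
```

View pics/s2.png

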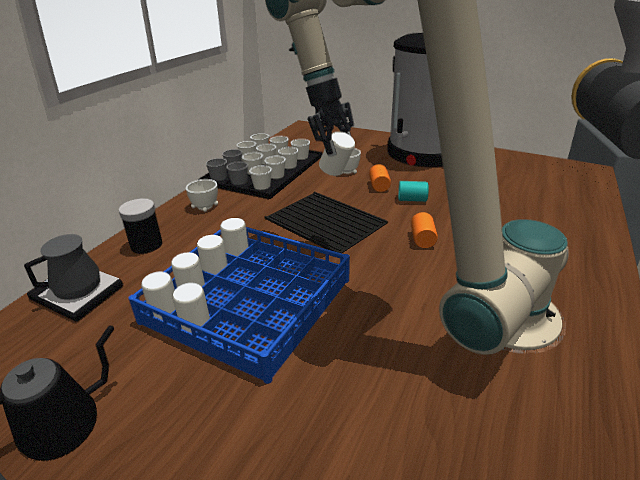

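The cup is held at (338,155) with its mouth swinging down, and the basket is untouched. I move it above the compartment.

```bash
cat >> g.py <<'E'
# cup centre and axis in the tool frame at the grasp
Rk=Rn.from_rotvec([2.778,-.396,1.154]);ck=Rk.inv().apply(cup-np.array([.5455,-.1878,.0368]));ak=Rk.inv().apply(ax)
T=inb([-.0425,-.0425])
def place(h,yaw=.3,T=T,ck=ck):  # cup centre height h above the compartment, mouth down
    R=tool(yaw,-45);return np.r_[T,h]-R.apply(ck),R
E
python3 - <<'E'
from g import *
print(ck,ak)
for h in(.2,.063): p,R=place(h);print(p,R.apply(ak));go(p,R)
E
```

```text
[0.0125 0.0027 0.0094] [0.7057 0.0001 0.7085]
[0.5145 0.1656 0.2155] [-0.0018 -0.0007 -1.    ]
shift cm [  2.1084 -27.212    6.1524] turn [-15.4515 -24.8671 -24.4954]
[0.5145 0.1656 0.0785] [-0.0018 -0.0007 -1.    ]
shift cm [  6.7014 -27.2182  19.0595] turn [-15.4515 -24.8671 -24.4954]
```

Call:
{"api": "move_arm", "payload": {"steps": [0.2, -3, 0.6, -1.5, -2.5, -2.5, 0.5, -7, 1.5, -4, -6, -6, 0.9, -11, 2.5, -6, -10, -10, 1.2, -15, 3.5, -9, -14, -14, 1.6, -19, 4.4, -11, -18, -18, 1.9, -23, 5.3, -13, -21, -21, 2.1, -26, 6, -15, -24, -24, 2.1, -27.2, 6.2, -15.5, -24.9, -24.5, 2.1, -27.2, 6.2, -15.5, -24.9, -24.5, 2.1, -27.2, 6.2, -15.5, -24.9, -24.5]}}

```text
clock: 7.1
ee_pos: [0.5148, 0.164, 0.2164]
tcp_rot: [2.769, 0.417, -1.145]
force: [-0.1, -0.1, -1.8]
opening: 0.0634
finger_force: 67.0
```

```bash
python3 - <<'E'
from g import *
s=bot.get_state();print(s["clock"],s["q"],s["ee_pos"],s["force"],s["opening"],s["finger_force"])
R=Rn.from_rotvec(s["tcp_rot"]);c=s["ee_pos"]+R.apply(ck);a=R.apply(ak);print(c,a)
p,Rp=place(.2);go(p,Rp)
def vc(c,a):
    u=np.cross(a,[1,0,0]);u/=np.linalg.norm(u);v=np.cross(a,u);t=np.linspace(0,2*np.pi,60)
    r=.032*(np.cos(t)[:,None]*u+np.sin(t)[:,None]*v);return np.vstack([c+r+.045*a,c+r-.045*a])
O=[]
for n in("side","top"):
    i=bot.camera_info(n);o=bot.camera(n)
    P=vc(c,a);g=[[*inb([x,y]),.046] for x in(-.0835,-.0015) for y in(-.0835,-.0015)]
    uv=proj(np.vstack([P,g]),i)
    o=cv2.resize(o,None,fx=2,fy=2);
    for u,v in uv: cv2.circle(o,(int(2*u+.5),int(2*v+.5)),1,(255,0,0),-1)
    m=(2*uv.mean(0)).astype(int);x,y=np.clip(m-200,0,[880,560]);O.append(o[y:y+400,x:x+400])
cv2.imwrite("pics/c3.png",np.hstack(O)[:,:,::-1])
E
```

```text
7.1 [ 0.218   0.6732  1.1526 -0.0681  2.0976  1.48  ] [0.5148 0.164  0.2164] [-0.0689 -0.0656 -1.7866] 0.06344673866815703 66.9928664714098
[0.5177 0.162  0.201 ] [-0.0004 -0.0022 -1.    ]
shift cm [ 0.0819 -0.1615  0.0517] turn [ 0.054  -0.0507 -0.096 ]
```

View pics/c3.png

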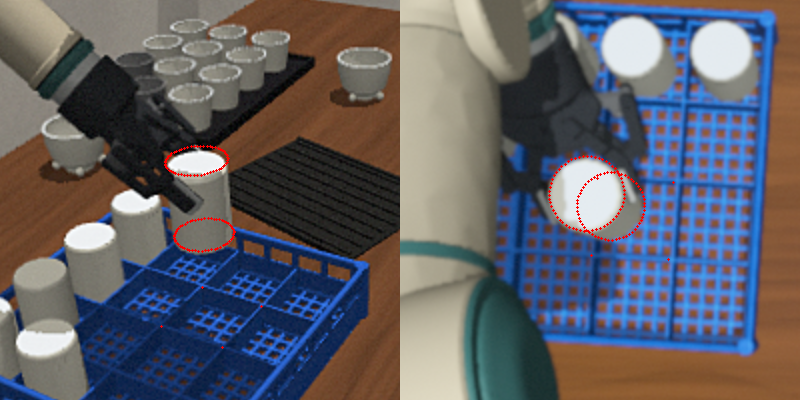

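The projected model and the compartment corners line up in both views: the cup sits over (-42.5,-42.5) within 2 mm and is vertical. Lowering now.

```bash
python3 - <<'E'
from g import *
for h in(.11,.069,.063): p,R=place(h);go(p,R)
E
```

```text
shift cm [ 6.4578 -0.2358  6.4532] turn [-0.0169 -0.086  -0.1402]
shift cm [ 9.3526 -0.242   9.3567] turn [-0.0169 -0.086  -0.1402]
shift cm [ 9.7762 -0.2429  9.7816] turn [-0.0169 -0.086  -0.1402]
```

Call:
{"api": "move_arm", "payload": {"steps": [1, -0.2, 1, 0, 0, 0, 2.5, -0.2, 2.5, 0, 0, 0, 4, -0.2, 4, 0, 0, 0, 5, -0.2, 5, 0, 0, 0, 6, -0.2, 6, 0, 0, 0, 7, -0.2, 7, 0, 0, 0, 7.8, -0.2, 7.8, 0, 0, 0, 8.5, -0.2, 8.5, 0, 0, 0, 9.1, -0.2, 9.1, 0, 0, 0, 9.1, -0.2, 9.1, 0, 0, 0]}}

```text
clock: 8.2
ee_pos: [0.5141, 0.167, 0.0853]
tcp_rot: [2.767, 0.419, -1.151]
force: [-0.8, 0.5, -2.1]
opening: 0.0631
finger_force: 67.0
```

```bash
python3 - <<'E'
from g import *
s=bot.get_state();print(s["clock"],s["ee_pos"],s["force"],s["finger_force"])
R=Rn.from_rotvec(s["tcp_rot"]);print(s["ee_pos"]+R.apply(ck),T,R.apply(ak))
for h in(.069,.063): p,R=place(h);go(p,R)
E
```

```text
8.2 [0.5141 0.167  0.0853] [-0.8028  0.4624 -2.0657] 66.95582382380962
[0.517  0.165  0.0698] [0.5174 0.1637] [-0.0044 -0.0018 -1.    ]
shift cm [0.0556 0.1447 0.0563] turn [0.0386 0.1595 0.0107]
shift cm [0.481  0.1445 0.4794] turn [0.0386 0.1595 0.0107]
```

Now I lower the last few millimetres slowly and watch the force.

Call:
{"api": "move_arm", "payload": {"steps": [0.15, 0, 0.15, 0, 0, 0, 0.3, 0, 0.3, 0, 0, 0, 0.3, 0, 0.3, 0, 0, 0]}}

```text
clock: 8.5
ee_pos: [0.5146, 0.1671, 0.0823]
tcp_rot: [2.769, 0.419, -1.148]
force: [-0.3, -0.2, -1.9]
opening: 0.063
finger_force: 67.0
```

Call:
{"api": "move_arm", "payload": {"steps": [0.07, 0, 0.07, 0, 0, 0, 0.14, 0, 0.14, 0, 0, 0, 0.14, 0, 0.14, 0, 0, 0]}}

```text
clock: 8.8
ee_pos: [0.5145, 0.1669, 0.0816]
tcp_rot: [2.768, 0.419, -1.149]
force: [0.9, -0.6, 5.1]
opening: 0.0633
finger_force: 67.3
```

Call:
{"api": "move_arm", "payload": {"steps": [0.07, 0, 0.07, 0, 0, 0, 0.07, 0, 0.07, 0, 0, 0]}}

```text
clock: 9.0
ee_pos: [0.5144, 0.1669, 0.0815]
tcp_rot: [2.768, 0.419, -1.149]
force: [1.7, -0.0, 9.0]
opening: 0.0634
finger_force: 67.6
```

```bash
python3 - <<'E'
from g import *
s=bot.get_state();print(s["clock"],s["ee_pos"],s["force"],s["moment"],s["finger_force"])
O=[]
for n in("side","top"):
    i=bot.camera_info(n);o=bot.camera(n);u=proj(np.array([[*T,.07]]),i)[0]
    x,y=np.clip(u-75,0,[490,330]).astype(int);O.append(cv2.resize(o[y:y+150,x:x+150],(400,400)))
cv2.imwrite("pics/c4.png",np.hstack(O)[:,:,::-1])
E
```

```text
9.0 [0.5144 0.1669 0.0815] [ 1.6767 -0.0087  9.0221] [0.069  0.3944 0.0285] 67.55645044147968
```

View pics/c4.png

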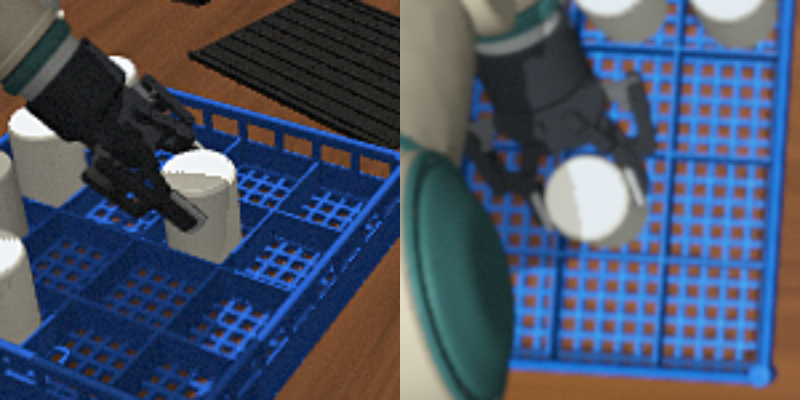

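The cup stands inside its compartment with its rim down, and the floor is pushing back at about 9 N. I release it and retreat along the tool axis.

Call:
{"api": "move_arm", "payload": {"steps": [0, 0, 0, 0, 0, 0, 0, 0, 0, 0, 0, 0, 0, 0, 0, 0, 0, 0, 0, 0, 0, 0, 0, 0, 0, 0, 0, 0, 0, 0, 0, 0, 0, 0, 0, 0, 0, 0, 0, 0, 0, 0], "hand": 0}}

```text
clock: 9.8
ee_pos: [0.5145, 0.167, 0.0791]
tcp_rot: [2.768, 0.419, -1.149]
force: [0.5, -0.1, 0.6]
opening: 0.0854
finger_force: 0.0
```

Call:
{"api": "move_arm", "payload": {"steps": [0, 0, -0.5, 0, 0, 0, 0, 0, -1.5, 0, 0, 0, 0, 0, -3, 0, 0, 0, 0, 0, -5, 0, 0, 0, 0, 0, -7, 0, 0, 0, 0, 0, -9, 0, 0, 0, -1, 0, -11, 0, 0, 0, -3, 0, -13, 0, 0, 0, -5, 0, -14, 0, 0, 0, -5, 0, -14, 0, 0, 0]}}

```text
clock: 10.8
ee_pos: [0.5756, 0.186, 0.2173]
tcp_rot: [2.772, 0.419, -1.141]
force: [-0.1, 0.6, -0.5]
opening: 0.0854
finger_force: 0.0
```

```bash
python3 - <<'E'
from g import *
s=bot.get_state();print(s["clock"],s["ee_pos"],s["force"],s["opening"],s["finger_force"])
O=[]
for n in("side","top"):
    i=bot.camera_info(n);o=bot.camera(n)
    t=np.linspace(0,6.28,40);uv=proj(np.array([[T[0]+.032*np.cos(a),T[1]+.032*np.sin(a),z] for z in(.018,.108) for a in t]),i)
    u=uv.mean(0);x,y=np.clip(u-90,0,[460,300]).astype(int)
    for p in uv: o[int(round(p[1])),int(round(p[0]))]=(255,0,0)
    O.append(cv2.resize(o[y:y+180,x:x+180],(400,400)))
cv2.imwrite("pics/c5.png",np.hstack(O)[:,:,::-1])
E
```

```text
10.8 [0.5756 0.186  0.2173] [-0.0544  0.5955 -0.483 ] 0.08542019634822354 0.0
```

View pics/c5.png

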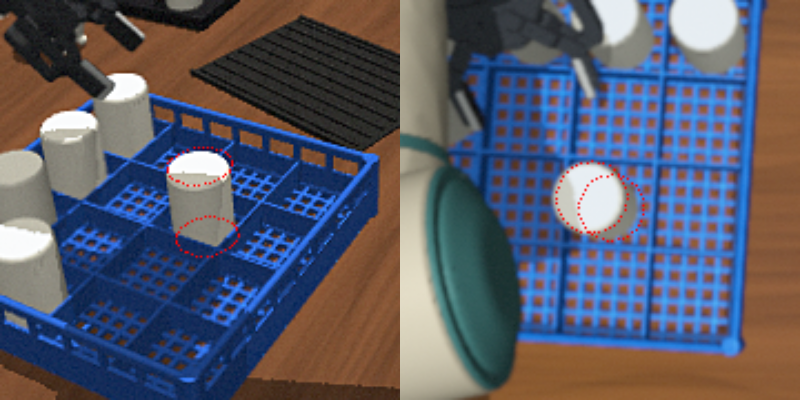

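The cup stands upright in its compartment and matches the model outline. The gripper is clear and the racked cups have not moved.

```bash
python3 -c "
from station import bot
print(bot.job_done())"
```

```text
the job is handed in; nothing more can be done
None
```

The cup stands upside down on the basket floor in the compartment at x = -42.5, y = -42.5 mm, released and with the gripper clear; I handed the job in at about 11 s, and no verdict came back.

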